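# Set the air gap of the electromagnet with the gap gauge

## Task

Set the air gap of the electromagnet with the brass gap gauge: lay the gauge flat on the lower iron leg and slide its blade, straight and centred, under the raised upper pole, tip first, until the line scribed across the blade is level with the pole's front face. Then press the black knob straight down until the pole rests on the blade, and leave the gauge there. Do not disturb the beaker, the dropper bottle or the timer.

Things in the scene. Friction and masses are not known exactly. Their poses are not given: they have to be found in the camera images.
- gauge_grip (a point): on the gap gauge's upright grip: 30 mm above the gauge's underside, in the grip's middle plane. The grip is 30 long (x), 12 thick (y) and stands from 5 to 50 mm above the underside; take it across its 12 mm. Gauge: one loose brass piece, about 180 g, lying flat; x points along its blade to the tip (100 mm ahead of this point), z up; the back end is 20 mm behind it
- gauge_line (a point): middle of the dark line scribed across the gauge's flat blade (120 long, 20 wide, 5 mm thick), taken at the blade's underside, 5 mm below the visible line; 30 mm behind the tip, 70 mm ahead of gauge_grip; axes as gauge_grip
- electromagnet: fixed demonstration magnet on a wooden base 216 x 100 x 12 mm; origin on the table, below the axis of pole and knob; x points from the open front to the copper coil (axis at x = 65, radius 30 mm, round the back column), z up. Lower iron leg: flat top 32 mm up, 40 wide, from x = -105 to 80 mm. Fixed upper leg: 68 to 88 mm up, 40 wide, from x = -18 mm back
- pole_edge (a point): point on the flat top of the magnet's lower leg, 32 mm above the table, straight below the middle of the upper pole's front face; x points level into the gap, z up. The upper pole is a steel block 30 long (x), 36 wide (y), 14 mm high, hanging over x = 0 to 30 mm; behind it is free space to x = 50 mm. With the line here the leg carries the whole gauge
- pole_knob (a point): centre of the top face of the black round knob (30 mm diameter, 16 mm high) on the upper pole's upright spindle, 15 mm behind pole_edge along its x; 124 mm above the table when the pole is fully raised, and going down with the pole
- upper_pole (a joint): how far the upper pole has been pushed down, m: 0 = fully raised (16 mm clear between pole and lower leg), 0.016 = on the bare lower leg; it starts at 0 to 0.006. It slides stiffly (friction about 4 N), stays where it is left, and rests on the 5 mm blade at about 0.011
- beaker_mid (a point): glass beaker, 75 x 68 x 82 mm, a bystander: its centre
- dropper_mid (a point): small dropper bottle, 33 mm across, 94 mm high, a bystander: its centre
- timer_mid (a point): round lab timer, 64 mm across, 47 mm high, a bystander: its centre
Not all that is in view belongs to the job. Leave any red look-alike of the electromagnet alone.

How it is judged (in metres and radians):
On the way, in this order (a step that is already met when the one before it is completed fails the run):
1. the gauge lies flat on the lower leg with its blade under the raised upper pole, its line level with the pole's front face (x of gauge_line in the frame of pole_edge between -0.005 and 0.005 m and y of gauge_line in the frame of pole_edge between -0.007 and 0.007 m and z of gauge_line in the frame of pole_edge between -0.003 and 0.0025 m and angle between the x axis of gauge_line and the x axis of pole_edge, either way round below 0.15 rad and angle between the z axis of gauge_line and the z axis of pole_edge, either way round below 0.06 rad and value of joint upper_pole below 0.0085 m), for 0.2 s.
2. the upper pole is pressed down onto the blade (x of gauge_line in the frame of pole_edge between -0.005 and 0.005 m and y of gauge_line in the frame of pole_edge between -0.007 and 0.007 m and z of gauge_line in the frame of pole_edge between -0.003 and 0.0025 m and angle between the x axis of gauge_line and the x axis of pole_edge, either way round below 0.15 rad and angle between the z axis of gauge_line and the z axis of pole_edge, either way round below 0.06 rad and value of joint upper_pole between 0.01 and 0.0125 m), for 0.2 s.
At the end, for the whole second after the job is handed in: The gauge lies flat on the lower leg (2.5 mm, 0.06 rad), its line within 5 mm of the pole's front face, 7 mm of the middle and 0.15 rad of straight, and the upper pole rests on the blade (joint 0.010 to 0.0125 m) (all of step 2); the robot touches nothing.
It fails at once if beaker is disturbed (moved more than 20 mm) (distance of beaker_mid from where it was at the start of the episode above 0.02 m).
It fails at once if dropper is disturbed (moved more than 20 mm) (distance of dropper_mid from where it was at the start of the episode above 0.02 m).
It fails at once if timer is disturbed (moved more than 20 mm) (distance of timer_mid from where it was at the start of the episode above 0.02 m).
It also fails if it takes over 46 s, if anything falls off the work surface, if the arm or the gripper's body presses on something with over 40 N, if the wrist force passes 120 N, or if a joint passes its speed limit or range.

## Robot

A 6-joint arm with a two-finger parallel gripper is mounted at the origin on a cart in front of the work surface, level with it; the furniture and walls round the work are solid. World frame = base frame: x ahead of the robot, y to its left, z up, the work surface at z = 0. Lengths are in m, angles in degrees, forces in N, time in s.
With the tool pointing down it reaches from about 0.325 to 0.9 m from the base axis. Payload 3.5 kg.
Tool frame: the origin (TCP) lies midway between the tips of the shut fingers; the grasp point (between the pads) lies 19 mm behind it; z points along the fingers, y is the direction in which the jaws open and shut (so a half turn about z gives the same grasp; the last joint's range is limited). The gripper opens to 85 mm and grips with 20 to 120 N. Pads are 22 mm wide; open, the fingers measure 114 mm over their backs; the gripper's body (76 mm by 85 mm) begins 54 mm behind the grasp point. The pads swing forward as they close: fully open they stand 13 mm farther back than shut.
Start: joints at [-83.216, 15.837, -1.513, 72.651, 0, 84.076], TCP at [0.137, -0.61, 0.231] pointing down, gripper open.
Joint ranges: [-178.77, 178.77], [-48.84, 107.48], [-61.69, 71.31], [-111.58, 123.2], [-90, 87.43], [-180, 180]. Speed limits (degrees/s): [147.25, 147.25, 180, 180, 180, 180].

## Interface

Orientations are given as a 3x3 rotation matrix whose columns are the frame's x, y, z axes.
In Python, from station import manip gives the robot as it stands. The module is installed in compiled form; this text tells all that it offers.
- The arm moves only by the tool jog_arm, never from a script. Its arguments are lists of equal length, an entry for each row: "xyz": the shift along the tool's x, y, z scaled (see below), a list of three; "rotation": the turn, a rotation vector about the tool's x, y, z scaled (see below), a list of three. In form: {"xyz": [[dx, dy, dz], ...], "rotation": [[ax, ay, az], ...]}. A call has exactly 5 rows; each row shifts and turns the commanded pose from where the row before left it, along the tool's axes as they then stand; what a row does not reach is not made up. The controller multiplies each number of a shift by 0.05 m and each number of a turn by 45 degrees. A row lasts 1/8 s, in which the tool goes at most 62.5 mm and 10.7 degrees, less where a joint would pass 70% of its speed; a pose out of reach is approached as far as the arm can. A call with a number of a shift or a turn outside -1 to 1 is refused whole. A call with a gripper value outside its range is refused whole. "grip" is the finger opening in mm, from 0 to 85.4, set as the call begins (left out, the last holds). The fingers move at their own pace and stop on an object; the grip force is fixed at half the most. Time passes only in rows, so rows that do not move let the fingers close, or fill a call up. It gives the time, the measured TCP pose, the force and the opening at its end, in the units of the state.
- manip.observe(): the state, without advancing time (a new reading comes with each control period).
- manip.get_image(name): name is "scene" or "top" or "wrist"; returns (picture, depth): 420x560x3 uint8, red, green, blue; 420x560 float32, m along the optical axis (not along the pixel's ray), 0 where there is no reading.
- manip.camera_model(name): a dict with "camera_matrix" (3x3 intrinsics, pixels), "pose" (4x4, takes a point from camera to world coordinates). Camera axes: x right, y up, looking along -z (the intrinsics and any distortion apply to the point x, -y, -z); pixel columns grow to the right and rows downward; lengths in m; the calibration is good to about 2 mm. A picture is of the moment at which its call begins: read the wrist's pose just before it. camera_model takes no time and is no camera call; for the wrist camera it gives the pose at the moment of the call.
- manip.hand_in(): hands the job in, once; it reports no verdict.
The state is a dict: "time_s": time; "joint_positions": joint angles; "qvel": joint speeds; "tau": joint torques, N m; "tcp_pos": TCP position; "orientation": TCP orientation; "ft_force": force on the tool from outside, world axes, zero at the start; "wrist_torque": the same for the moment, N m; "grip_width": opening from 0.0 (shut) to 1.0 (fully open).
Only numpy, scipy, OpenCV 4.12 (cv2) and the standard library are available. Lean on these libraries where they do the work, as an engineer would, in place of code of your own. Each camera call takes 0.05 s, during which the arm holds its last target.

## Working session

There is one attempt and no reset: what is moved stays moved. The work goes in short steps, Python scripts to look and compute and a tool call to move; the robot and the scene stay as the last step left them, time stands still between calls to the robot, and variables do not carry over. Pictures are saved under pics/ and viewed, and the job is handed in when it is done.

Besides the shell and the picture viewer there is one more tool, called after "Emit:" by a JSON object that holds its "api" and its "payload", one argument or row to a line. jog_arm: Moves the arm, as the interface text tells. Shifts and turns lie within -1 to 1; 1 stands for 0.05 m of shift or 45 degrees of turn. Its arguments: {"type":"object","properties":{"xyz":{"type":"array","items":{"type":"array","items":{"type":"number"}}},"rotation":{"type":"array","items":{"type":"array","items":{"type":"number"}}},"grip":{"type":"number"}},"required":["xyz","rotation"]}

```bash
mkdir -p pics; cat > h.py <<'E'
import numpy as np, cv2, pickle
from station import manip
def snap(n,tag):
    m=manip.camera_model(n); p,d=manip.get_image(n)
    cv2.imwrite(f'pics/{tag}.png',p[:,:,::-1]); pickle.dump((m,p,d),open(f'{tag}.pkl','wb')); return m,p,d
def load(tag): return pickle.load(open(f'{tag}.pkl','rb'))
def cloud(m,d):
    K=np.array(m['camera_matrix']);T=np.array(m['pose'])
    v,u=np.mgrid[:d.shape[0],:d.shape[1]]
    x=(u-K[0,2])/K[0,0]*d; y=(v-K[1,2])/K[1,1]*d
    P=np.stack([x,-y,-d],-1)
    return P@T[:3,:3].T+T[:3,3]
E
python3 - <<'E'
from h import *
s=manip.observe();print(s)
for n in('scene','top'):
    m,p,d=snap(n,n+'0');print(n,m)
E
```

```text
{'time_s': 0.0, 'joint_positions': array([-8.32165521e+01,  1.58790119e+01, -1.59807648e+00,  7.26511209e+01,
        2.25927964e-03,  8.40770018e+01]), 'qvel': array([-0.07393868, -0.03738095,  0.02212159,  0.03810137,  0.09537146,
        0.04535779]), 'tau': array([-2.43076196e-03, -4.45511055e+01,  2.95200956e+01,  1.63847452e-02,
       -9.60578996e-05,  9.46162061e-06]), 'tcp_pos': array([ 0.13739595, -0.60890969,  0.23014962]), 'orientation': array([[ 9.75509844e-01,  2.19955664e-01, -2.25151563e-04],
       [ 2.19955613e-01, -9.75507340e-01,  2.22666558e-03],
       [ 2.70130703e-04, -2.22165754e-03, -9.99997496e-01]]), 'ft_force': array([-1.12879379,  0.81771818,  0.51070195]), 'wrist_torque': array([ 0.04093619, -0.04966463,  0.02826188]), 'grip_width': 0.9984622050845273}
scene {'camera_matrix': array([[521.69480068,   0.        , 288.01326623],
       [  0.        , 521.69480068, 206.28894988],
       [  0.        ,   0.        ,   1.        ]]), 'pose': array([[-0.71152759,  0.51444522, -0.47861739, -0.00938758],
       [-0.70260723, -0.51269989,  0.49343885,  0.51304026],
       [ 0.00846017,  0.68737539,  0.72625305,  1.08172774],
       [ 0.        ,  0.        ,  0.        ,  1.        ]])}
top {'camera_matrix': array([[480.77263939,   0.        , 279.19514591],
       [  0.        , 480.77263939, 205.12202189],
       [  0.        ,   0.        ,   1.        ]]), 'pose': array([[ 0.02979882,  0.99213807, -0.12154866,  0.42919742],
       [-0.99954233,  0.02894326, -0.00879871, -0.12831962],
       [-0.00521152,  0.12175522,  0.99254648,  1.57493942],
       [ 0.        ,  0.        ,  0.        ,  1.        ]])}
```

View pics/scene0.png

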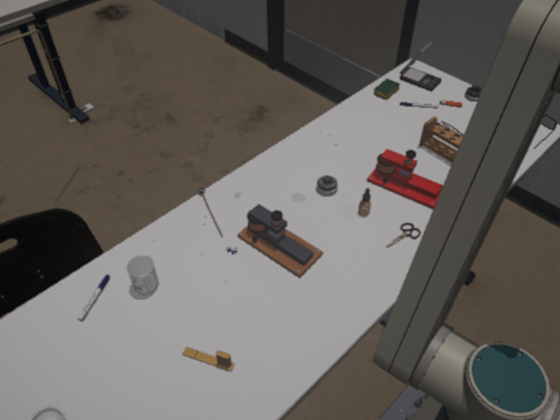

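View pics/top0.png

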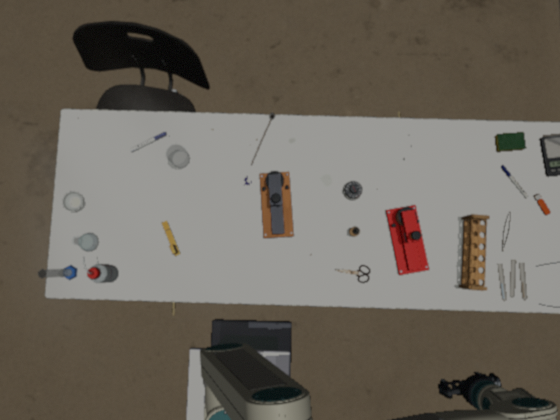

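```bash
python3 - <<'E'
from h import *
m,p,d=load('top0');C=cloud(m,d)
a=p[200:280,130:210];b=p[160:245,240:310];
cv2.imwrite('pics/c1.png',np.hstack([cv2.resize(a,(400,400),interpolation=2),cv2.resize(b[:80,:],(350,400),interpolation=2)])[:,:,::-1])
hsv=cv2.cvtColor(p,cv2.COLOR_RGB2HSV)
for v,u in[(240,170),(248,174),(228,167),(198,276),(225,277),(175,270),(190,353),(231,353),(156,178),(300,150)]:print(u,v,p[v,u],hsv[v,u],C[v,u].round(3))
m,p,d=load('scene0');C=cloud(m,d)
a=p[335:385,170:250];b=p[195:275,230:330]
cv2.imwrite('pics/c2.png',np.hstack([cv2.resize(a,(400,400*50//80),interpolation=2),np.zeros((250,1,3),np.uint8),cv2.resize(b,(312,250),interpolation=2)])[:,:,::-1])
E
```

```text
170 240 [153 124  63] [ 20 150 153] [0.496 0.238 0.006]
174 248 [87 74 46] [ 20 120  87] [0.47  0.214 0.05 ]
167 228 [146 118  61] [ 20 148 146] [0.535 0.249 0.01 ]
276 198 [42 44 45] [100  17  45] [ 0.629 -0.105  0.121]
277 225 [73 75 79] [110  19  79] [ 0.553 -0.11   0.036]
270 175 [64 66 71] [111  25  71] [ 0.705 -0.084  0.09 ]
353 190 [59 57 58] [165   9  59] [ 0.673 -0.351  0.041]
353 231 [41 35 28] [16 81 41] [ 0.539 -0.349  0.068]
178 156 [132 132 129] [ 30   6 132] [0.777 0.228 0.003]
150 300 [140 140 136] [ 30   7 140] [ 0.301  0.295 -0.007]
```

View pics/c1.png

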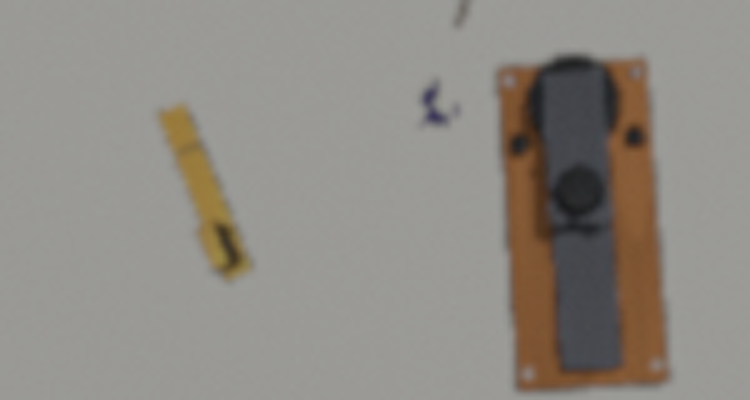

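View pics/c2.png

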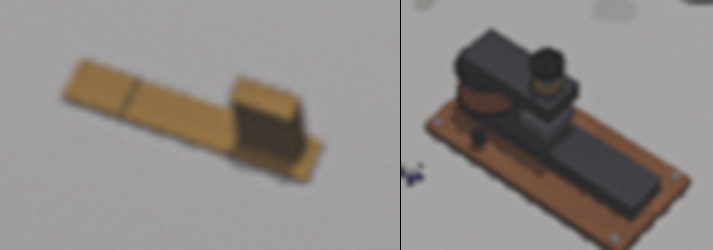

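```bash
cat >> h.py <<'E'
def pca(P):
    c=P.mean(0);w,V=np.linalg.eigh(np.cov((P-c).T));a=V[:,-1]
    return c,a
def rect(P):
    (cx,cy),(w,h),ang=cv2.minAreaRect((P[:,:2]*1000).astype(np.float32))
    return np.round([cx,cy,w,h,ang],1)
E
python3 - <<'E'
from h import *
for t in('top0','scene0'):
    m,p,d=load(t);C=cloud(m,d);hsv=cv2.cvtColor(p,cv2.COLOR_RGB2HSV).astype(int)
    X,Y,Z=C[...,0],C[...,1],C[...,2]
    roi=(X>.38)&(X<.62)&(Y>.15)&(Y<.32)&(d>0)
    g=roi&(hsv[...,0]>12)&(hsv[...,0]<28)&(hsv[...,1]>90)
    print(t,g.sum(),rect(C[g]))
    b=C[g&(Z<.02)];c,a=pca(b[:,:2]);print('blade',rect(b),np.degrees(np.arctan2(a[1],a[0])),np.median(b[:,2]))
    b=C[g&(Z>.04)];print('grip',len(b),rect(b),b.mean(0),np.median(b[:,2]))
    tb=roi&~g;print('table z',np.median(Z[tb]))
    roi=(X>.45)&(X<.8)&(Y>-.22)&(Y<.0)&(d>0)
    w=roi&(hsv[...,1]>120)&(Z<.03)&(Z>.003);print('wood',rect(C[w]),np.median(Z[w]))
    for lo,hi in((.025,.04),(.08,.1),(.11,.14)):
        b=C[roi&(Z>lo)&(Z<hi)&(hsv[...,1]<90)];print(lo,len(b),rect(b),np.median(b[:,2]))
E
```

```text
top0 199 [503.1 237.3 116.   18.1  25.1]
blade [503.1 237.3 116.   18.1  25.1] -152.3796210940953 0.0041610400411197235
grip 35 [466.4 218.7  29.1  11.5  25. ] [0.46671176 0.21841638 0.04853626] 0.04855948834675927
table z -0.0008547634833920847
wood [ 622.7 -103.7  208.5   93.3    5.5] 0.011606213637811003
0.025 329 [ 602.3 -105.2  151.5   75.2    5.9] 0.03141273242932385
0.08 316 [ 660.4 -101.1   98.6   39.7    5.7] 0.08755325166685102
0.11 73 [ 629.2 -103.4   25.4   27.6    1.8] 0.11699695978700775
scene0 401 [497.5 239.8 117.9  20.3  24.8]
blade [497.5 239.8 117.9  20.3  24.8] -156.90582112624293 0.005714043801185675
grip 68 [461.1 222.8  29.6  12.3  26.8] [0.46091583 0.2232697  0.05068074] 0.0504528972243532
table z 0.0005880028967676365
wood [ 617.4 -100.9  210.5   96.2    4.7] 0.013212058505070345
0.025 689 [615.4 -95.3 198.2  55.   15.2] 0.032741442467060455
0.08 446 [655.7 -99.  101.2  44.4   4.8] 0.08861659838116448
0.11 100 [ 625.  -101.7   25.4   30.2   47.6] 0.11984824223811952
```

```bash
cat >> h.py <<'E'
from scipy.spatial.transform import Rotation as Ro
def plan(target,yaw,cur=None):
    s=manip.observe();p=s['tcp_pos'];R=s['orientation']
    y=np.radians(yaw);Rt=np.array([[np.cos(y),np.sin(y),0],[np.sin(y),-np.cos(y),0],[0,0,-1]])
    rv=np.degrees(Ro.from_matrix(R.T@Rt).as_rotvec())
    dx=R.T@(np.array(target)-p)
    print('t',round(s['time_s'],2),'p',p.round(4),'tool shift/.05',(dx/.05).round(3),'rot/45',(rv/45).round(3),'F',s['ft_force'].round(1),'w',round(s['grip_width'],3))
    print('shift in target frame/.05',(Rt.T@(np.array(target)-p)/.05).round(3))
E
python3 - <<'E'
from h import *
m=manip.camera_model('wrist');s=manip.observe();R=s['orientation']
print(R.T@(m['pose'][:3,3]-s['tcp_pos']),'\n',R.T@m['pose'][:3,:3],m['camera_matrix'])
plan([.463,.221,.25],25)
E
```

```text
[ 0.08445148 -0.00103907 -0.14282137] 
 [[ 1.05592803e-03  9.45428573e-01  3.25827712e-01]
 [ 9.99999350e-01 -8.57844998e-04 -7.51612479e-04]
 [-4.31086240e-04  3.25828294e-01 -9.45428864e-01]] [[332.89621831   0.         276.72282917]
 [  0.         332.89621831 205.44902273]
 [  0.           0.           1.        ]]
t 0.1 p [ 0.1374 -0.609   0.2302] tool shift/.05 [ 10.004 -14.761  -0.363] rot/45 [-0.003 -0.001 -0.273] F [-0.5  0.2  0.2] w 1.0
shift in target frame/.05 [ 12.917 -12.292  -0.395]
```

Emit:
{"api": "jog_arm", "payload": {
  "xyz": [
    [0.6,-0.8,-0.1],
    [0.6,-0.8,-0.1],
    [0.6,-0.8,-0.1],
    [0.6,-0.8,-0.1],
    [0.6,-0.8,0]
  ],
  "rotation": [
    [0,0,0],
    [0,0,0],
    [0,0,0],
    [0,0,0],
    [0,0,0]
  ]
}}

```text
time_s: 0.72
tcp_pos: [0.2402, -0.3801, 0.2513]
orientation: [[0.976, 0.22, 0.0], [0.22, -0.976, -0.0], [0.0, 0.0, -1.0]]
ft_force: [-0.5, -0.4, -0.4]
grip_width: 1.0
```

Emit:
{"api": "jog_arm", "payload": {
  "xyz": [
    [0.6,-0.9,0],
    [0.6,-0.9,0],
    [0.6,-0.9,0],
    [0.6,-0.9,0],
    [0.6,-0.9,0]
  ],
  "rotation": [
    [0,0,0],
    [0,0,0],
    [0,0,0],
    [0,0,0],
    [0,0,0]
  ]
}}

```text
time_s: 1.35
tcp_pos: [0.3367, -0.1274, 0.2511]
orientation: [[0.976, 0.219, 0.0], [0.219, -0.976, -0.0], [0.0, 0.0, -1.0]]
ft_force: [1.5, -0.3, 0.0]
grip_width: 1.001
```

```bash
python3 - <<'E'
from h import *
plan([.443,.212,.25],25)
E
```

```text
t 1.35 p [ 0.3367 -0.1274  0.2511] tool shift/.05 [ 3.563 -6.156  0.023] rot/45 [ 0.    -0.    -0.274] F [ 1.5 -0.3  0. ] w 1.001
shift in target frame/.05 [ 4.795 -5.253  0.022]
```

Emit:
{"api": "jog_arm", "payload": {
  "xyz": [
    [0.5,-0.9,0],
    [0.5,-0.9,0],
    [0.5,-0.9,0],
    [0.5,-0.9,0],
    [0.5,-0.9,0]
  ],
  "rotation": [
    [0,0,0],
    [0,0,0],
    [0,0,0],
    [0,0,0],
    [0,0,0]
  ]
}}

```text
time_s: 1.98
tcp_pos: [0.409, 0.1196, 0.2511]
orientation: [[0.975, 0.22, 0.0], [0.22, -0.975, -0.0], [-0.0, 0.0, -1.0]]
ft_force: [0.8, -0.9, 0.7]
grip_width: 0.998
```

Emit:
{"api": "jog_arm", "payload": {
  "xyz": [
    [0.53,-0.83,0],
    [0.53,-0.83,0],
    [0,0,0],
    [0,0,0],
    [0,0,0]
  ],
  "rotation": [
    [0,0,0],
    [0,0,0],
    [0,0,-0.137],
    [0,0,-0.137],
    [0,0,0]
  ]
}}

```text
time_s: 2.6
tcp_pos: [0.4479, 0.1878, 0.2508]
orientation: [[0.893, 0.451, -0.006], [0.451, -0.892, 0.017], [0.003, -0.018, -1.0]]
ft_force: [0.6, 0.8, 0.5]
grip_width: 1.001
```

```bash
cat >> h.py <<'E'
def gauge(tag,x=(.38,.62),y=(.13,.34),z0=0):
    m,p,d=load(tag);C=cloud(m,d);hsv=cv2.cvtColor(p,cv2.COLOR_RGB2HSV).astype(int)
    X,Y,Z=C[...,0],C[...,1],C[...,2]
    roi=(X>x[0])&(X<x[1])&(Y>y[0])&(Y<y[1])&(d>0)
    g=roi&(hsv[...,0]>12)&(hsv[...,0]<28)&(hsv[...,1]>90)
    print(tag,g.sum(),'table',np.median(Z[roi&~g]))
    b=C[g&(Z<z0+.02)];c,a=pca(b[:,:2]);print('blade',len(b),rect(b),np.degrees(np.arctan(a[1]/a[0])),np.median(b[:,2]))
    b=C[g&(Z>z0+.044)];print('grip',len(b),rect(b),b.mean(0),np.median(b[:,2]))
E
python3 - <<'E'
from h import *
plan([.463,.221,.25],25)
snap('wrist','w1');gauge('w1')
E
```

```text
t 2.6 p [0.4479 0.1878 0.2508] tool shift/.05 [ 0.569 -0.457  0.026] rot/45 [-0.023 -0.003  0.04 ] F [0.6 0.8 0.5] w 1.001
shift in target frame/.05 [ 0.554 -0.475  0.016]
w1 2742 table 0.26967131195634997
blade 1558 [501.  239.4 118.5  19.6  25.2] 27.048690774590114 0.005249375594004874
grip 1152 [462.3 196.8  56.5 146.   26.8] [0.4582833  0.20284208 0.23815286] 0.31215856066082304
```

View pics/w1.png

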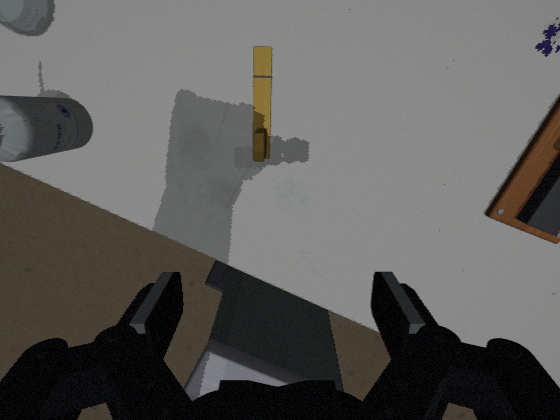

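```bash
sed -i 's/g&(Z>z0+.044)/g\&(Z>z0+.044)\&(Z<z0+.06)/' h.py; python3 - <<'E'
from h import *
gauge('w1')
plan([.464,.222,.25],25)
E
```

```text
w1 2742 table 0.26967131195634997
blade 1558 [501.  239.4 118.5  19.6  25.2] 27.048690774590114 0.005249375594004874
grip 339 [464.5 222.2  29.9  11.5  25.7] [0.46532722 0.22246957 0.04969604] 0.049864154031386665
t 2.65 p [0.4479 0.1877 0.2509] tool shift/.05 [ 0.596 -0.468  0.029] rot/45 [-0.023 -0.003  0.039] F [-0.4  0.7  0.5] w 0.998
shift in target frame/.05 [ 0.581 -0.486  0.019]
```

Emit:
{"api": "jog_arm", "payload": {
  "xyz": [
    [0.6,-0.47,0.5],
    [0,0,0.8],
    [0,0,0.8],
    [0,0,0],
    [0,0,0]
  ],
  "rotation": [
    [-0.023,-0.003,0.036],
    [0,0,0],
    [0,0,0],
    [0,0,0],
    [0,0,0]
  ],
  "grip": 50
}}

```text
time_s: 3.28
tcp_pos: [0.4652, 0.2228, 0.1482]
orientation: [[0.905, 0.426, 0.003], [0.426, -0.905, 0.001], [0.003, 0.0, -1.0]]
ft_force: [-0.2, 0.6, 0.2]
grip_width: 0.583
```

```bash
python3 - <<'E'
from h import *
plan([.4645,.2222,.012],25.2)
print(manip.observe()['joint_positions'].round(1),manip.observe()['orientation'].round(4))
E
```

```text
t 3.27 p [0.4652 0.2228 0.1482] tool shift/.05 [-0.025  0.004  2.723] rot/45 [ 0.001 -0.003 -0.   ] F [-0.2  0.6  0.2] w 0.583
shift in target frame/.05 [-0.018  0.006  2.723]
[ 18.4   8.2 -21.6  60.1  -0.  173.2] [[ 9.049e-01  4.256e-01  2.600e-03]
 [ 4.256e-01 -9.049e-01  7.000e-04]
 [ 2.700e-03  5.000e-04 -1.000e+00]]
```

Emit:
{"api": "jog_arm", "payload": {
  "xyz": [
    [-0.02,0,0.7],
    [0,0,0.7],
    [0,0,0.7],
    [0,0,0.6],
    [0,0,0]
  ],
  "rotation": [
    [0,-0.003,0],
    [0,0,0],
    [0,0,0],
    [0,0,0],
    [0,0,0]
  ]
}}

```text
time_s: 3.9
tcp_pos: [0.4632, 0.222, 0.0119]
orientation: [[0.905, 0.426, -0.002], [0.426, -0.905, -0.001], [-0.003, 0.0, -1.0]]
ft_force: [-0.0, 0.7, -1.2]
grip_width: 0.585
```

Emit:
{"api": "jog_arm", "payload": {
  "xyz": [
    [0,0,0],
    [0,0,0],
    [0,0,0],
    [0,0,0],
    [0,0,0]
  ],
  "rotation": [
    [0,0,0],
    [0,0,0],
    [0,0,0],
    [0,0,0],
    [0,0,0]
  ],
  "grip": 0
}}

```text
time_s: 4.53
tcp_pos: [0.4655, 0.2229, 0.014]
orientation: [[0.905, 0.426, 0.003], [0.426, -0.905, 0.0], [0.003, 0.001, -1.0]]
ft_force: [-0.2, -2.0, 7.7]
grip_width: 0.131
```

```bash
python3 - <<'E'
from h import *
plan([.4645,.2222,.012],25.2)
snap('wrist','w2');gauge('w2')
E
```

```text
t 4.53 p [0.4655 0.2229 0.014 ] tool shift/.05 [-0.024  0.003  0.041] rot/45 [ 0.001 -0.004  0.001] F [-0.2 -2.   7.7] w 0.131
shift in target frame/.05 [-0.024  0.003  0.041]
w2 11856 table 0.00013348387984910004
blade 8310 [512.  245.4  93.8  20.1  25.1] 25.18447900349897 0.005250642556051913
grip 2088 [472.  230.8  45.9  37.2  72.1] [0.4666527  0.22439091 0.04972659] 0.04997020775878634
```

View pics/w2.png

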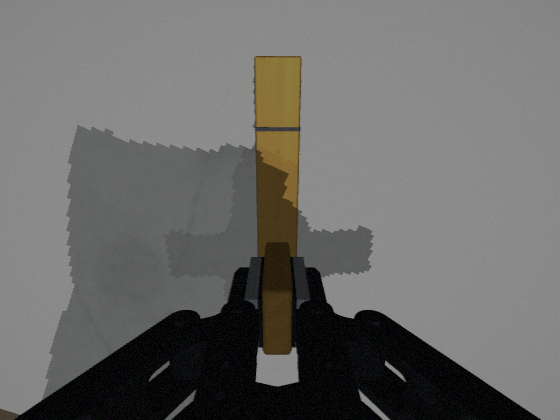

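Emit:
{"api": "jog_arm", "payload": {
  "xyz": [
    [0,0,-0.4],
    [0,0,-0.6],
    [0,0,-0.8],
    [0,0,-0.6],
    [0,0,0]
  ],
  "rotation": [
    [0,0,0],
    [0,0,0],
    [0,0,0],
    [0,0,0],
    [0,0,0]
  ]
}}

```text
time_s: 5.2
tcp_pos: [0.4659, 0.2231, 0.1349]
orientation: [[0.905, 0.426, 0.005], [0.426, -0.905, 0.001], [0.005, 0.001, -1.0]]
ft_force: [-0.1, 0.6, -2.4]
grip_width: 0.131
```

```bash
python3 - <<'E'
from h import *
plan([.465,-.118,.13],5.3)
m,p,d=snap('wrist','w3')
s=manip.observe();C=cloud(m,d);L=(C-s['tcp_pos'])@s['orientation']
hsv=cv2.cvtColor(p,cv2.COLOR_RGB2HSV).astype(int)
g=(hsv[...,0]>12)&(hsv[...,0]<28)&(hsv[...,1]>90)&(d>0)&(d<.3)
b=L[g&(L[...,0]>.03)&(L[...,0]<.12)]
print(len(b)); print(rect(b))
A=np.c_[b[:,0],b[:,1],np.ones(len(b))];print(np.linalg.lstsq(A,b[:,2],rcond=None)[0])
c=(L[...,2]<-.02)&g;print('grip',rect(L[c]),np.median(L[c],0))
for v in range(100,160,2):print(v,p[v,277],L[v,277].round(4)) if 0 else None
gr=cv2.cvtColor(p,cv2.COLOR_RGB2GRAY).astype(int)
col=gr[:220,265:290].mean(1);v=np.argmin(col[60:180])+60;print('line row',v,L[v,260:295:8].round(4))
E
```

```text
t 5.2 p [0.4659 0.2231 0.1349] tool shift/.05 [-2.926  6.164  0.089] rot/45 [ 0.    -0.007  0.443] F [-0.1  0.6 -2.4] w 0.131
shift in target frame/.05 [-0.648  6.792  0.098]
6667
[65.1 -0.5 70.2 19.8  0. ]
[-0.00065548 -0.00030891  0.00693518]
grip [  3.   -1.9  34.4 120.6   1.1] [ 0.01056765 -0.00056472 -0.03798697]
line row 129 [[ 0.0701 -0.0082  0.0068]
 [ 0.0701 -0.0046  0.007 ]
 [ 0.0703 -0.001   0.0056]
 [ 0.0702  0.0026  0.0064]
 [ 0.0701  0.0062  0.0078]]
```

View pics/w3.png

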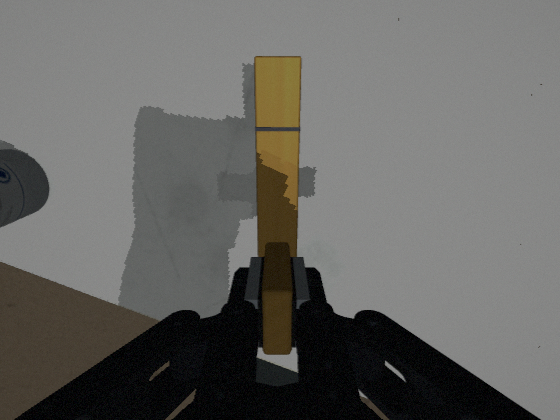

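Emit:
{"api": "jog_arm", "payload": {
  "xyz": [
    [-0.4,0.85,0],
    [-0.4,0.85,0],
    [-0.4,0.85,0],
    [-0.4,0.85,0],
    [-0.4,0.85,0]
  ],
  "rotation": [
    [0,0,0],
    [0,0,0],
    [0,0,0],
    [0,0,0],
    [0,0,0]
  ]
}}

```text
time_s: 5.88
tcp_pos: [0.4619, -0.0137, 0.1302]
orientation: [[0.904, 0.426, -0.004], [0.426, -0.904, -0.0], [-0.004, -0.002, -1.0]]
ft_force: [0.6, -0.3, -2.2]
grip_width: 0.132
```

Emit:
{"api": "jog_arm", "payload": {
  "xyz": [
    [-0.46,0.95,0],
    [-0.46,0.95,0],
    [0,0,0],
    [0,0,0],
    [0,0,0]
  ],
  "rotation": [
    [0,0,0],
    [0,0,0],
    [0,0,0.22],
    [0,-0.007,0.22],
    [0,0,0]
  ]
}}

```text
time_s: 6.5
tcp_pos: [0.4612, -0.1177, 0.1304]
orientation: [[0.995, 0.096, -0.01], [0.096, -0.995, -0.0], [-0.01, -0.0, -1.0]]
ft_force: [0.0, 0.5, -1.6]
grip_width: 0.131
```

```bash
python3 - <<'E'
from h import *
plan([.465,-.118,.13],5.3)
snap('wrist','w4');snap('scene','s4')
m,p,d=load('w4');C=cloud(m,d)
X,Y,Z=C[...,0],C[...,1],C[...,2];hsv=cv2.cvtColor(p,cv2.COLOR_RGB2HSV).astype(int)
roi=(d>0)&(X>.5)&(X<.85)&(Y>-.25)&(Y<.05)
h=np.histogram(Z[roi],np.arange(-.01,.16,.002));print([(round(a,3),int(n)) for a,n in zip(h[1],h[0]) if n>60])
E
```

```text
t 6.5 p [ 0.4612 -0.1177  0.1304] tool shift/.05 [0.076 0.012 0.007] rot/45 [-0.001  0.012  0.005] F [ 0.   0.5 -1.6] w 0.131
shift in target frame/.05 [0.076 0.012 0.008]
[(np.float64(-0.004), 186), (np.float64(-0.002), 21574), (np.float64(0.0), 17008), (np.float64(0.002), 83), (np.float64(0.008), 134), (np.float64(0.01), 4042), (np.float64(0.012), 6150), (np.float64(0.014), 106), (np.float64(0.03), 1594), (np.float64(0.032), 2631), (np.float64(0.118), 1123), (np.float64(0.12), 4782), (np.float64(0.122), 127)]
```

View pics/w4.png

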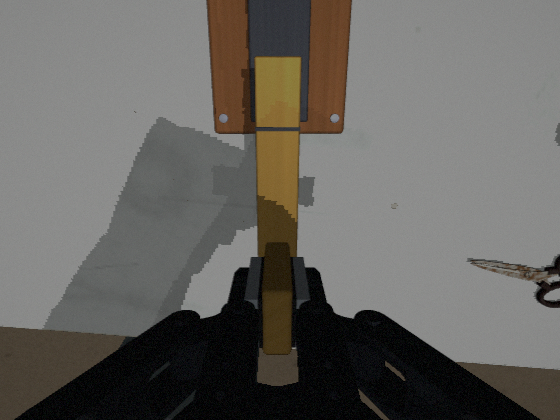

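View pics/s4.png

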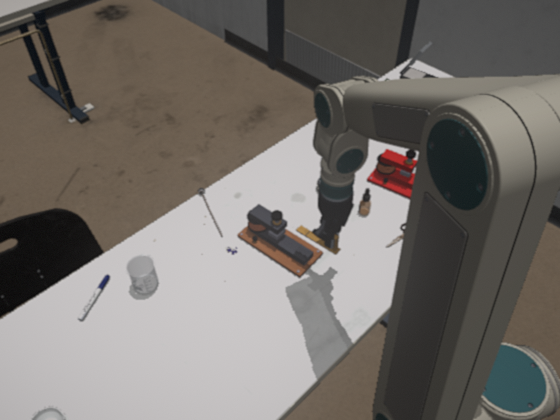

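```bash
cat > mag.py <<'E'
from h import *
import sys
m,p,d=load(sys.argv[1]);C=cloud(m,d);hsv=cv2.cvtColor(p,cv2.COLOR_RGB2HSV).astype(int)
X,Y,Z=C[...,0],C[...,1],C[...,2]
roi=(d>0)&(X>.48)&(X<.85)&(Y>-.25)&(Y<.05)
def edges(mask,name):
    mask=cv2.morphologyEx(mask.astype(np.uint8),cv2.MORPH_OPEN,np.ones((3,3)))>0
    lo=[];hi=[]
    for v in range(0,420):
        u=np.where(mask[v])[0]
        if len(u)>8: lo.append(C[v,u[0]]);hi.append(C[v,u[-1]])
    lo=np.array(lo);hi=np.array(hi)
    P=C[mask];print(name,mask.sum(),rect(P),'z',np.median(P[:,2]))
    for n,e in(('L',lo),('R',hi)):
        f=np.polyfit(e[:,0],e[:,1],1)
        for _ in range(6):
            r=e[:,1]-np.polyval(f,e[:,0]);k=abs(r)<max(.0015,1.5*np.median(abs(r)));f=np.polyfit(e[k,0],e[k,1],1)
        print(n,k.sum(),len(e),'ang',np.degrees(np.arctan(f[0])).round(2),'y at x=.55',np.polyval(f,.55).round(4),'xr',e[k,0].min(),e[k,0].max())
edges(roi&(Z>.005)&(Z<.02)|roi&(Z>.02)&(Z<.04),'base+leg')
edges(roi&(Z>.026)&(Z<.038)&(hsv[...,1]<100),'leg')
E
python3 mag.py w4
```

```text
base+leg 14677 [ 557.7 -108.7   90.   100.5    5.6] z 0.0126105911020723
L 132 134 ang 5.69 y at x=.55 -0.0598 xr 0.5091686179831776 0.597688325334759
R 131 134 ang 5.54 y at x=.55 -0.159 xr 0.5186112952614903 0.6071301167748654
leg 4201 [ 561.1 -108.4   74.5   39.9    5.7] z 0.03222566725216183
L 122 122 ang 5.86 y at x=.55 -0.09 xr 0.5222641801027439 0.5961496061672599
R 122 122 ang 5.61 y at x=.55 -0.1291 xr 0.5259746708278703 0.6000904340704608
```

```bash
python3 - <<'E'
from h import *
plan([.489,-.116,.052],5.65)
E
```

```text
t 6.6 p [ 0.4616 -0.1176  0.131 ] tool shift/.05 [0.562 0.021 1.575] rot/45 [ 0.     0.011 -0.001] F [-0.2  0.2 -1.3] w 0.135
shift in target frame/.05 [0.548 0.022 1.58 ]
```

Emit:
{"api": "jog_arm", "payload": {
  "xyz": [
    [0.56,0.02,0.1],
    [0,0,0.5],
    [0,0,0.5],
    [0,0,0.5],
    [0,0,0]
  ],
  "rotation": [
    [0,0.011,0],
    [0,0,0],
    [0,0,0],
    [0,0,0],
    [0,0,0]
  ]
}}

```text
time_s: 7.22
tcp_pos: [0.4881, -0.1152, 0.0498]
orientation: [[0.995, 0.097, -0.003], [0.097, -0.995, 0.001], [-0.003, -0.001, -1.0]]
ft_force: [-0.4, 0.2, -1.9]
grip_width: 0.135
```

```bash
python3 - <<'E'
from h import *
plan([.489,-.1165,.046],5.65)
print(manip.observe()['orientation'].round(4))
m,p,d=snap('wrist','w5')
m,p,d=snap('scene','s5')
cv2.imwrite('pics/s5c.png',cv2.resize(p[190:280,220:360],(784,504),interpolation=2)[:,:,::-1])
E
python3 mag.py w5
```

```text
t 7.22 p [ 0.4881 -0.1152  0.0498] tool shift/.05 [0.016 0.027 0.075] rot/45 [-0.002  0.004 -0.002] F [-0.4  0.2 -1.9] w 0.135
shift in target frame/.05 [0.015 0.027 0.075]
[[ 0.9953  0.0969 -0.0034]
 [ 0.0969 -0.9953  0.0011]
 [-0.0033 -0.0014 -1.    ]]
base+leg 31692 [ 562.8 -108.2   99.8  100.6    5.6] z 0.0126627040971167
L 198 200 ang 5.61 y at x=.55 -0.0599 xr 0.5093986534559434 0.607385178985989
R 197 200 ang 5.51 y at x=.55 -0.1589 xr 0.5191713343395999 0.6168096671579023
leg 10467 [ 566.  -108.    84.7   39.9    5.6] z 0.03219288671513107
L 192 193 ang 5.63 y at x=.55 -0.0899 xr 0.5227470638866718 0.6059606810509288
R 192 193 ang 5.59 y at x=.55 -0.1292 xr 0.525704559264058 0.6098828723328805
```

View pics/w5.png

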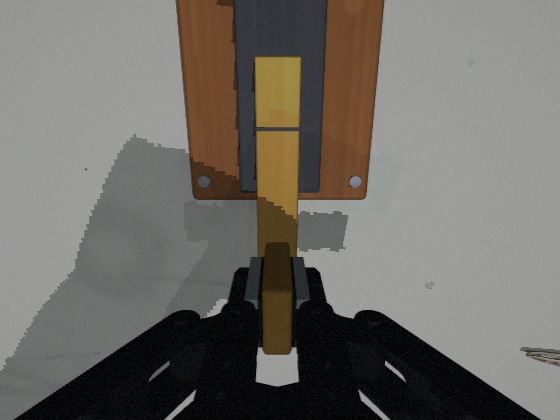

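View pics/s5c.png

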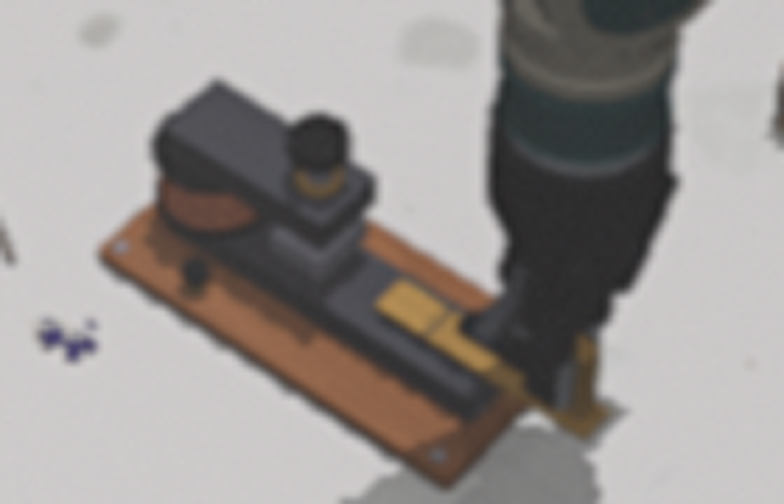

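Emit:
{"api": "jog_arm", "payload": {
  "xyz": [
    [0.1,0.02,0.06],
    [0.1,0,0],
    [0,0,0],
    [0,0,0],
    [0,0,0]
  ],
  "rotation": [
    [-0.002,0.004,-0.002],
    [0,0,0],
    [0,0,0],
    [0,0,0],
    [0,0,0]
  ]
}}

```text
time_s: 7.95
tcp_pos: [0.5006, -0.1165, 0.049]
orientation: [[0.995, 0.096, 0.005], [0.096, -0.995, -0.002], [0.005, 0.003, -1.0]]
ft_force: [0.4, -0.7, -1.6]
grip_width: 0.127
```

```bash
python3 - <<'E'
from h import *
plan([.5438,-.1105,.0456],5.6)
print(manip.observe()['orientation'].round(4))
m,p,d=snap('wrist','w6')
s=manip.observe();C=cloud(m,d)
hsv=cv2.cvtColor(p,cv2.COLOR_RGB2HSV).astype(int)
g=(hsv[...,0]>16)&(hsv[...,0]<28)&(hsv[...,1]>90)&(d>0)&(d<.3)&(C[...,0]>.53)
b=C[g];A=np.c_[b[:,0]-.55,b[:,1]+.11,np.ones(len(b))];print('blade top plane',np.linalg.lstsq(A,b[:,2],rcond=None)[0],rect(b))
E
```

```text
t 7.95 p [ 0.5006 -0.1165  0.049 ] tool shift/.05 [ 0.871 -0.037  0.073] rot/45 [ 0.003 -0.006 -0.002] F [ 0.4 -0.7 -1.6] w 0.127
shift in target frame/.05 [ 0.872 -0.036  0.069]
[[ 0.9953  0.0963  0.0053]
 [ 0.0963 -0.9953 -0.0022]
 [ 0.005   0.0027 -1.    ]]
blade top plane [0.00688849 0.00800132 0.04021435] [ 570.2 -104.    81.8   34.1    2.4]
```

Emit:
{"api": "jog_arm", "payload": {
  "xyz": [
    [0,-0.03,0.05],
    [0.1,0,0],
    [0,0,0],
    [0,0,0],
    [0,0,0]
  ],
  "rotation": [
    [0.003,-0.005,-0.002],
    [0,0,0],
    [0,0,0],
    [0,0,0],
    [0,0,0]
  ]
}}

```text
time_s: 8.62
tcp_pos: [0.5055, -0.1146, 0.0464]
orientation: [[0.995, 0.098, 0.001], [0.098, -0.995, -0.0], [0.001, 0.0, -1.0]]
ft_force: [0.6, 1.0, -1.2]
grip_width: 0.135
```

```bash
cat > bl.py <<'E'
from h import *
import sys
plan([.5438,-.1105,.0456],5.6)
print(manip.observe()['orientation'].round(4))
m,p,d=snap('wrist',sys.argv[1])
s=manip.observe();C=cloud(m,d)
R=s['orientation'];L=(C-s['tcp_pos'])@R
g=(d>0)&(abs(L[...,1]+.0005)<.007)&(L[...,0]>.035)&(L[...,0]<.095)&(abs(L[...,2]-.007)<.004)
b=C[g];A=np.c_[b[:,0]-.55,b[:,1]+.11,np.ones(len(b))];f=np.linalg.lstsq(A,b[:,2],rcond=None)[0]
print('blade top plane',f,len(b),'lower face above leg mm: at grip,tip',[1000*(f[2]+f[0]*(s['tcp_pos'][0]+k-.55)-.005-.0322) for k in(0,.1)])
E
python3 bl.py w7;python3 mag.py w7
```

```text
t 8.62 p [ 0.5055 -0.1146  0.0464] tool shift/.05 [ 0.77  -0.006  0.017] rot/45 [ 0.    -0.001  0.   ] F [ 0.6  1.  -1.2] w 0.135
shift in target frame/.05 [ 0.77  -0.006  0.017]
[[ 9.952e-01  9.790e-02  1.100e-03]
 [ 9.790e-02 -9.952e-01 -2.000e-04]
 [ 1.100e-03  3.000e-04 -1.000e+00]]
blade top plane [ 0.00038223 -0.00253743  0.03745007] 4218 lower face above leg mm: at grip,tip [np.float64(0.2330527864658552), np.float64(0.27127586831367234)]
base+leg 41115 [ 569.8 -107.6  120.4  100.5    5.6] z 0.01303287174482598
L 228 257 ang 5.67 y at x=.55 -0.0599 xr 0.5093622122640622 0.6244631968103171
R 227 257 ang 5.53 y at x=.55 -0.159 xr 0.5184447994349397 0.6346036013034746
leg 9659 [ 569.7 -107.6   92.    39.9    5.5] z 0.032181755458327355
L 200 201 ang 5.63 y at x=.55 -0.0899 xr 0.5227466474203182 0.6132258898051334
R 200 201 ang 5.54 y at x=.55 -0.1291 xr 0.5262760686062369 0.6172576269533616
```

View pics/w7.png

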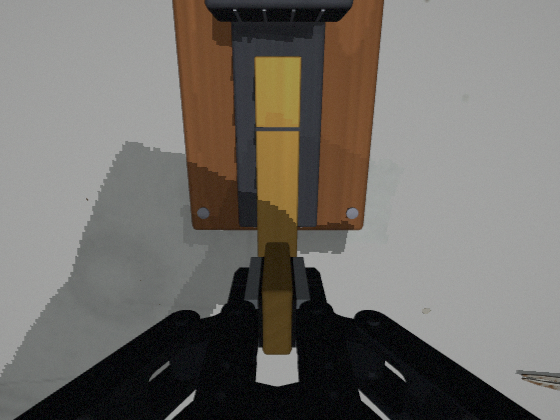

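Emit:
{"api": "jog_arm", "payload": {
  "xyz": [
    [0.1,0,-0.02],
    [0.2,0,0],
    [0.2,0,0],
    [0.1,0,0],
    [0,0,0]
  ],
  "rotation": [
    [0,0,0],
    [0,0,0],
    [0,0,0],
    [0,0,0],
    [0,0,0]
  ]
}}

```text
time_s: 9.3
tcp_pos: [0.5361, -0.1116, 0.0475]
orientation: [[0.995, 0.098, 0.001], [0.098, -0.995, -0.0], [0.001, 0.001, -1.0]]
ft_force: [0.6, 0.7, -2.3]
grip_width: 0.128
```

```bash
python3 bl.py w8;python3 mag.py w8
```

```text
t 9.3 p [ 0.5361 -0.1116  0.0475] tool shift/.05 [ 0.156 -0.008  0.039] rot/45 [ 0.001 -0.002  0.001] F [ 0.6  0.7 -2.3] w 0.128
shift in target frame/.05 [ 0.156 -0.008  0.039]
[[ 9.952e-01  9.820e-02  1.400e-03]
 [ 9.820e-02 -9.952e-01 -4.000e-04]
 [ 1.400e-03  6.000e-04 -1.000e+00]]
blade top plane [ 0.00112227 -0.0056593   0.0385908 ] 2287 lower face above leg mm: at grip,tip [np.float64(1.3744717925899888), np.float64(1.4866992401369739)]
base+leg 31818 [ 586.6 -105.8  147.9  100.7    5.7] z 0.012577639415387767
L 271 276 ang 5.67 y at x=.55 -0.06 xr 0.5093582382707883 0.6551456207716903
R 274 276 ang 5.54 y at x=.55 -0.159 xr 0.5187804531525877 0.6651665921109676
leg 5148 [ 567.8 -107.9   75.    39.9    5.7] z 0.03215855640430172
L 139 143 ang 5.68 y at x=.55 -0.09 xr 0.5293086448270501 0.6030191121263142
R 140 143 ang 5.52 y at x=.55 -0.1291 xr 0.532682596436709 0.6059550917805113
```

View pics/w8.png

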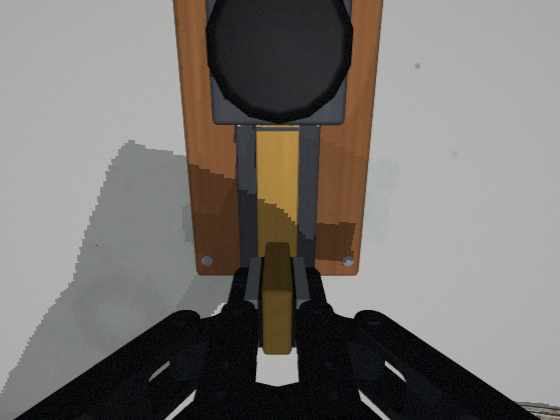

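```bash
python3 - <<'E'
from h import *
m,p,d=load('w8');C=cloud(m,d)
th=np.radians(5.6);ex=np.array([np.cos(th),np.sin(th),0]);ey=np.array([-np.sin(th),np.cos(th),0])
O=np.array([.6285,-.1018,0]);M=(C-O)@np.c_[ex,ey,[0,0,1]]
k=(d>0)&(M[...,2]>.082)&(M[...,2]<.094)&(abs(M[...,0])<.1)
print('upper leg',k.sum(),M[k][:,0].min(),np.median([M[np.where(k[:,u])[0].max(),u,0] for u in range(230,330)if k[:,u].any()]),M[k][:,1].min(),M[k][:,1].max(),np.median(M[k][:,2]))
k=(d>0)&(M[...,2]>.105)&(M[...,2]<.135)&(M[...,0]<.05)&(M[...,0]>-.05)
print('knob',k.sum(),np.median(M[k][:,2]),'x',M[k][:,0].min(),'y',M[k][:,1].min(),M[k][:,1].max())
b=C[k];b=b[b[:,2]>.1]
for u in (265,278,292):
  for v in range(122,134,1):print(u,v,p[v,u],M[v,u].round(4)) if u==278 else None
E
```

```text
upper leg 5631 -0.09999788964363548 -0.08168810714790692 -0.035406020843754694 0.03669278726087031 0.08774529303912319
knob 15194 0.11961817599213445 x -0.015375315845515287 y -0.014655598463999213 0.014744337119320187
278 122 [ 8  8 11] [-1.490e-02  1.000e-04  1.188e-01]
278 123 [14 12 17] [-1.530e-02  1.000e-04  1.176e-01]
278 124 [46 43 41] [-0.0182 -0.0001  0.0875]
278 125 [136 106  57] [-0.023  -0.0003  0.0388]
278 126 [166 130  66] [-0.0235 -0.0003  0.0391]
278 127 [92 83 74] [-0.0238 -0.0003  0.0397]
278 128 [69 70 77] [-0.0244 -0.0003  0.038 ]
278 129 [66 66 75] [-0.0248 -0.0003  0.0388]
278 130 [72 69 73] [-0.0251 -0.0003  0.0396]
278 131 [144 116  65] [-0.0257 -0.0003  0.0386]
278 132 [172 135  66] [-0.0261 -0.0003  0.0387]
278 133 [173 136  70] [-0.0266 -0.0003  0.0387]
```

Emit:
{"api": "jog_arm", "payload": {
  "xyz": [
    [0.1,0,0],
    [0.085,0,0],
    [0,0,0],
    [0,0,0.02],
    [0,0,0]
  ],
  "rotation": [
    [0,0,0],
    [0,0,0],
    [0,0,0],
    [0,0,0],
    [0,0,0]
  ]
}}

```text
time_s: 9.98
tcp_pos: [0.5443, -0.1107, 0.0464]
orientation: [[0.995, 0.098, 0.001], [0.098, -0.995, -0.0], [0.001, 0.0, -1.0]]
ft_force: [-0.4, 0.9, -1.5]
grip_width: 0.136
```

```bash
cat > chk.py <<'E'
from h import *
import sys
def M_of(tag):
    m,p,d=load(tag);C=cloud(m,d)
    th=np.radians(5.6);ex=np.array([np.cos(th),np.sin(th),0]);ey=np.array([-np.sin(th),np.cos(th),0])
    O=np.array([.6285,-.1018,0]);return p,d,(C-O)@np.c_[ex,ey,[0,0,1]]
tags=sys.argv[1:]
for t in tags:
    p,d,M=M_of(t)
    k=(d>0)&(M[...,2]>.108)&(M[...,2]<.135)&(abs(M[...,0])<.03)&(abs(M[...,1])<.03);print(t,'knob',np.median(M[k][:,2]),'x front',np.percentile(M[k][:,0],.1),'y',M[k][:,1].min(),M[k][:,1].max())
    hsv=cv2.cvtColor(p,cv2.COLOR_RGB2HSV).astype(int)
    g=(hsv[...,0]>14)&(hsv[...,0]<28)&(hsv[...,1]>90)&(d>0)&(abs(M[...,1])<.02)
    k=g&(M[...,2]>.077)&(M[...,2]<.088)&(M[...,0]<-.05)
    print('griptop',k.sum(),'x front',np.percentile(M[k][:,0],[0.5,99.5]),'z',np.median(M[k][:,2]), rect(M[k]))
    k=g&(M[...,2]>.033)&(M[...,2]<.045);b=M[k]
    c,a=pca(b[:,:2]);print('blade z',np.median(b[:,2]),'y',np.median(b[:,1]),'dy/dx',a[1]/a[0],'x max',b[:,0].max())
    k=(d>0)&(hsv[...,1]<100)&(abs(M[...,2]-.032)<.002)&(abs(M[...,1])<.022)&(abs(M[...,1])>.013)&(M[...,0]<-.02)&(M[...,0]>-.09);print('leg z',np.median(M[k][:,2]))
E
python3 bl.py w9; python3 chk.py w8 w9
```

```text
t 9.97 p [ 0.5443 -0.1107  0.0464] tool shift/.05 [-0.009 -0.004  0.016] rot/45 [ 0.    -0.001  0.   ] F [-0.4  0.9 -1.5] w 0.136
shift in target frame/.05 [-0.009 -0.004  0.016]
[[ 9.952e-01  9.790e-02  7.000e-04]
 [ 9.790e-02 -9.952e-01 -1.000e-04]
 [ 7.000e-04  2.000e-04 -1.000e+00]]
blade top plane [0.00446425 0.00114705 0.03725085] 1131 lower face above leg mm: at grip,tip [np.float64(0.02584343751814433), np.float64(0.4722679636093227)]
w8 knob 0.11961817599213445 x front -0.01502197147430464 y -0.014655598463999213 0.014744337119320187
griptop 2094 x front [-0.10835653 -0.07912724] z 0.08343940054106053 [-94.6  -0.8  24.2  30.7  64.8]
blade z 0.03860908871532934 y 9.757788653277112e-05 dy/dx -0.0007770745280848047 x max -0.02297282881488286
leg z 0.03213678535032602
w9 knob 0.11959440538177665 x front -0.014716718709780007 y -0.014726990871801801 0.014546162183581783
griptop 2057 x front [-0.09992444 -0.0708816 ] z 0.0822991950877525 [-85.5   0.9  13.2  30.1  88.7]
blade z 0.03744994113336306 y 0.00021437479088458168 dy/dx 0.003463672523209508 x max -0.029975145925226022
leg z 0.03212807368873029
```

View pics/w9.png

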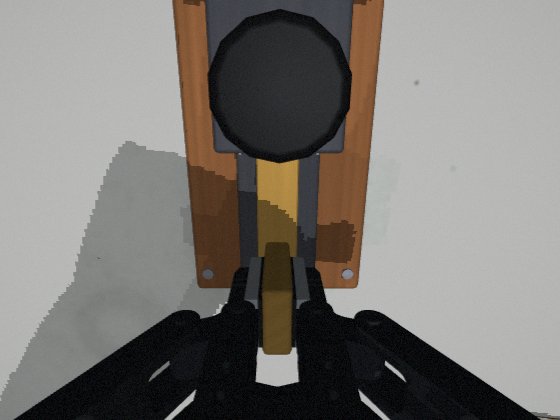

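Emit:
{"api": "jog_arm", "payload": {
  "xyz": [
    [0.01,0,0],
    [0,0,0.01],
    [0,0,0],
    [0,0,0],
    [0,0,0]
  ],
  "rotation": [
    [0,0,0],
    [0,0,0],
    [0,0,0],
    [0,0,0],
    [0,0,0]
  ]
}}

```text
time_s: 10.65
tcp_pos: [0.5452, -0.1107, 0.0462]
orientation: [[0.995, 0.098, 0.001], [0.098, -0.995, -0.0], [0.001, 0.0, -1.0]]
ft_force: [-0.5, -0.1, -1.0]
grip_width: 0.136
```

Emit:
{"api": "jog_arm", "payload": {
  "xyz": [
    [0,0,0],
    [0,0,0],
    [0,0,0],
    [0,0,0],
    [0,0,0]
  ],
  "rotation": [
    [0,0,0],
    [0,0,0],
    [0,0,0],
    [0,0,0],
    [0,0,0]
  ],
  "grip": 40
}}

```text
time_s: 11.28
tcp_pos: [0.5452, -0.1107, 0.0461]
orientation: [[0.995, 0.098, 0.001], [0.098, -0.995, -0.0], [0.001, 0.0, -1.0]]
ft_force: [0.2, -1.1, 1.1]
grip_width: 0.467
```

```bash
python3 bl.py w10; python3 chk.py w10
```

```text
t 11.28 p [ 0.5452 -0.1107  0.0461] tool shift/.05 [-0.027 -0.007  0.01 ] rot/45 [ 0.001 -0.002  0.   ] F [ 0.2 -1.1  1.1] w 0.467
shift in target frame/.05 [-0.027 -0.007  0.01 ]
[[ 9.952e-01  9.790e-02  1.300e-03]
 [ 9.790e-02 -9.952e-01 -3.000e-04]
 [ 1.300e-03  4.000e-04 -1.000e+00]]
blade top plane [0.00809521 0.00850837 0.03684288] 1022 lower face above leg mm: at grip,tip [np.float64(-0.3963553961599392), np.float64(0.4131658715462866)]
w10 knob 0.11959329560136683 x front -0.014791084186536133 y -0.014731408381372454 0.014609759471033709
griptop 2012 x front [-0.09903941 -0.06991958] z 0.08196041001482343 [-84.7  -6.8  30.2  26.1   0.1]
blade z 0.03715536591740304 y 0.00012639295906698576 dy/dx 0.0002443450465436984 x max -0.030618910593485458
leg z 0.03213184525517211
```

View pics/w10.png

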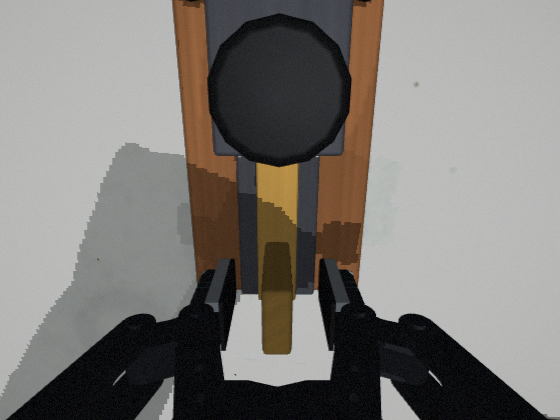

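Emit:
{"api": "jog_arm", "payload": {
  "xyz": [
    [0,0,-0.4],
    [0,0,-0.8],
    [0,0,-0.9],
    [0,0,-0.6],
    [0,0,0]
  ],
  "rotation": [
    [0,0,0],
    [0,0,0],
    [0,0,0],
    [0,0,0],
    [0,0,0]
  ]
}}

```text
time_s: 11.95
tcp_pos: [0.5473, -0.1114, 0.1843]
orientation: [[0.995, 0.098, 0.008], [0.098, -0.995, -0.002], [0.007, 0.003, -1.0]]
ft_force: [0.6, -0.6, -0.0]
grip_width: 0.467
```

Emit:
{"api": "jog_arm", "payload": {
  "xyz": [
    [0.4,0,0],
    [0.6,0,0],
    [0.6,0,0],
    [0,0,0],
    [0,0,0]
  ],
  "rotation": [
    [0,0,0],
    [0,0,0],
    [0,0,0],
    [0,0,0],
    [0,0,0]
  ],
  "grip": 0
}}

```text
time_s: 12.58
tcp_pos: [0.6232, -0.1025, 0.1795]
orientation: [[0.995, 0.098, -0.002], [0.098, -0.995, 0.0], [-0.002, -0.001, -1.0]]
ft_force: [-0.2, -0.1, 0.1]
grip_width: 0.006
```

```bash
python3 - <<'E'
from h import *
plan([.6285,-.1018,.127],5.6)
snap('wrist','w11')
m,p,d=snap('scene','s11')
cv2.imwrite('pics/s11c.png',cv2.resize(p[190:280,220:360],(784,504),interpolation=2)[:,:,::-1])
E
```

```text
t 12.57 p [ 0.6232 -0.1025  0.1795] tool shift/.05 [ 0.109 -0.003  1.05 ] rot/45 [-0.001  0.003  0.001] F [-0.2 -0.1  0.1] w 0.006
shift in target frame/.05 [ 0.107 -0.004  1.05 ]
```

View pics/w11.png

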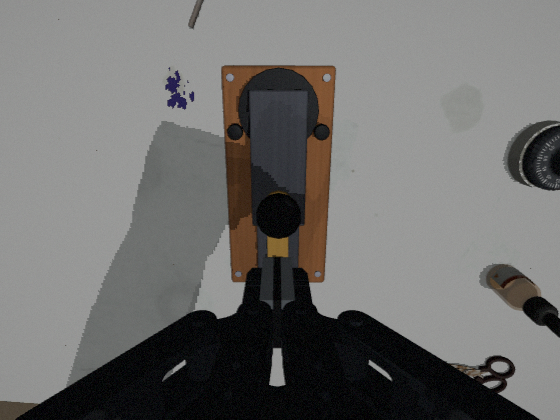

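View pics/s11c.png

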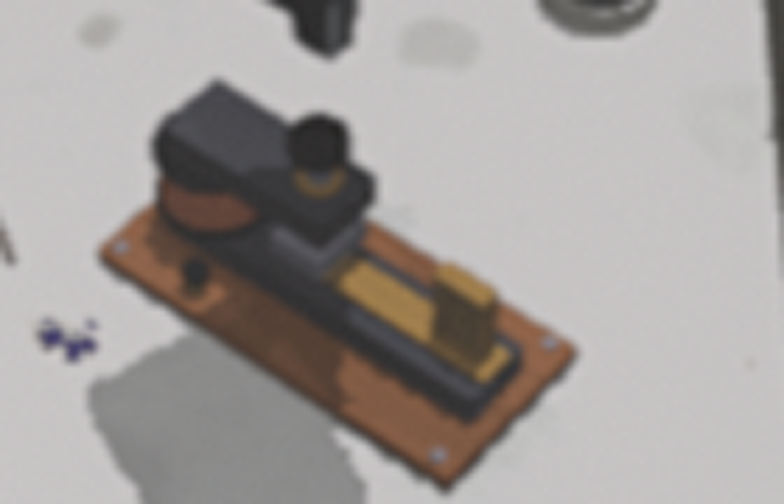

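Emit:
{"api": "jog_arm", "payload": {
  "xyz": [
    [0.1,0,0.3],
    [0,0,0.4],
    [0,0,0.3],
    [0,0,0.05],
    [0,0,0]
  ],
  "rotation": [
    [0,0.003,0],
    [0,0,0],
    [0,0,0],
    [0,0,0],
    [0,0,0]
  ]
}}

```text
time_s: 13.3
tcp_pos: [0.6297, -0.1024, 0.1286]
orientation: [[0.995, 0.098, 0.004], [0.098, -0.995, -0.0], [0.004, 0.0, -1.0]]
ft_force: [-0.2, -0.0, -0.2]
grip_width: -0.003
```

```bash
python3 - <<'E'
from h import *
plan([.6285,-.1018,.113],5.6)
E
```

```text
t 13.3 p [ 0.6297 -0.1024  0.1286] tool shift/.05 [-0.024 -0.014  0.312] rot/45 [ 0.    -0.004  0.   ] F [-0.2 -0.  -0.2] w -0.003
shift in target frame/.05 [-0.023 -0.014  0.312]
```

Emit:
{"api": "jog_arm", "payload": {
  "xyz": [
    [-0.02,0,0.05],
    [0,0,0.05],
    [0,0,0.05],
    [0,0,0.03],
    [0,0,0]
  ],
  "rotation": [
    [0,0,0],
    [0,0,0],
    [0,0,0],
    [0,0,0],
    [0,0,0]
  ]
}}

```text
time_s: 13.92
tcp_pos: [0.6287, -0.1024, 0.1196]
orientation: [[0.995, 0.098, 0.004], [0.098, -0.995, -0.0], [0.004, 0.0, -1.0]]
ft_force: [0.2, -0.4, -0.1]
grip_width: -0.002
```

Emit:
{"api": "jog_arm", "payload": {
  "xyz": [
    [0,0,0.03],
    [0,0,0.02],
    [0,0,0.02],
    [0,0,0],
    [0,0,0]
  ],
  "rotation": [
    [0,0,0],
    [0,0,0],
    [0,0,0],
    [0,0,0],
    [0,0,0]
  ]
}}

```text
time_s: 14.55
tcp_pos: [0.6289, -0.1025, 0.1162]
orientation: [[0.995, 0.098, 0.004], [0.098, -0.995, -0.0], [0.004, 0.0, -1.0]]
ft_force: [-0.5, -0.3, 2.4]
grip_width: 0.003
```

Contact is beginning; keep pressing gently.

Emit:
{"api": "jog_arm", "payload": {
  "xyz": [
    [0,0,0.02],
    [0,0,0.02],
    [0,0,0.02],
    [0,0,0],
    [0,0,0]
  ],
  "rotation": [
    [0,0,0],
    [0,0,0],
    [0,0,0],
    [0,0,0],
    [0,0,0]
  ]
}}

```text
time_s: 15.18
tcp_pos: [0.6289, -0.1025, 0.1131]
orientation: [[0.995, 0.098, 0.004], [0.098, -0.995, -0.0], [0.004, 0.0, -1.0]]
ft_force: [0.3, -0.4, 1.4]
grip_width: -0.002
```

Emit:
{"api": "jog_arm", "payload": {
  "xyz": [
    [0,0,0.02],
    [0,0,0.02],
    [0,0,0],
    [0,0,0],
    [0,0,0]
  ],
  "rotation": [
    [0,0,0],
    [0,0,0],
    [0,0,0],
    [0,0,0],
    [0,0,0]
  ]
}}

```text
time_s: 15.8
tcp_pos: [0.6289, -0.1025, 0.113]
orientation: [[0.995, 0.098, 0.004], [0.098, -0.995, -0.0], [0.004, 0.001, -1.0]]
ft_force: [-3.2, 2.2, 11.3]
grip_width: -0.003
```

Emit:
{"api": "jog_arm", "payload": {
  "xyz": [
    [0,0,0.02],
    [0,0,0],
    [0,0,-0.1],
    [0,0,-0.4],
    [0,0,-0.5]
  ],
  "rotation": [
    [0,0,0],
    [0,0,0],
    [0,0,0],
    [0,0,0],
    [0,0,0]
  ]
}}

```text
time_s: 16.42
tcp_pos: [0.6276, -0.1022, 0.1591]
orientation: [[0.995, 0.098, 0.001], [0.098, -0.995, 0.001], [0.001, -0.001, -1.0]]
ft_force: [-0.5, -0.5, 0.9]
grip_width: -0.002
```

Emit:
{"api": "jog_arm", "payload": {
  "xyz": [
    [0,0,-0.4],
    [-0.5,0,0],
    [-0.5,0,0],
    [-0.5,0,0],
    [0,0,0]
  ],
  "rotation": [
    [0,0,0],
    [0,0,0],
    [0,0,0],
    [0,0,0],
    [0,0,0]
  ]
}}

```text
time_s: 17.05
tcp_pos: [0.5521, -0.1096, 0.1791]
orientation: [[0.995, 0.097, 0.002], [0.097, -0.995, 0.001], [0.002, -0.0, -1.0]]
ft_force: [0.5, 0.2, -0.3]
grip_width: 0.001
```

```bash
python3 - <<'E'
from h import *
plan([.6285,-.1018,.113],5.6)
snap('wrist','w12')
m,p,d=snap('scene','s12')
cv2.imwrite('pics/s12c.png',cv2.resize(p[190:280,220:360],(784,504),interpolation=2)[:,:,::-1])
E
python3 chk.py s5 s11 s12 w11 w12
```

```text
t 17.05 p [ 0.5521 -0.1096  0.1791] tool shift/.05 [ 1.535 -0.005  1.325] rot/45 [-0.001 -0.002 -0.001] F [ 0.5  0.2 -0.3] w 0.001
shift in target frame/.05 [ 1.537 -0.005  1.323]
s5 knob 0.11959095608132286 x front -0.01861580283070365 y -0.012472382261799702 0.014726824004878921
griptop 8 x front [-0.1588776  -0.14850302] z 0.08663329759069344 [-152.7    2.3    4.9   14.5   52.6]
blade z 0.04226150382742966 y 0.004605823871977295 dy/dx -0.06906638615862798 x max -0.03931470267761999
leg z 0.03209626420191891
s11 knob 0.11904225699447035 x front -0.019738365336568985 y -0.0141614568562615 0.015091434069811527
griptop 43 x front [-0.1020933  -0.07342615] z 0.0823076332984376 [-87.7   2.8  29.   11.7   1.5]
blade z 0.0382181501606117 y 0.0030403475691216718 dy/dx -0.04480561907800247 x max -0.016384668380793586
leg z 0.032037897495917234
s12 knob 0.11362259198218172 x front -0.018965985433848892 y -0.013426549632399865 0.015027761083895542
griptop 36 x front [-0.10267671 -0.07344071] z 0.08303504996751904 [-88.    2.8  10.5  29.5  79.7]
blade z 0.03768280817224956 y 0.0035848608654465
[... 359 characters left out ...]
rect(M[k]))
                                      ~~~~~~~~~~~~~^^^^^^^^^^^^^^^^^^^^^^
    return _quantile_unchecked(
        a, q, axis, out, overwrite_input, method, keepdims, weights)
    return _ureduce(a,
                    func=_quantile_ureduce_func,
    ...<5 lines>...
                    overwrite_input=overwrite_input,
                    method=method)
    r = func(a, **kwargs)
    result = _quantile(arr,
                       quantiles=q,
    ...<2 lines>...
                       out=out,
                       weights=wgt)
    slices_having_nans = np.isnan(arr[-1, ...])
                                  ~~~^^^^^^^^^
IndexError: index -1 is out of bounds for axis 0 with size 0
```

View pics/s12c.png

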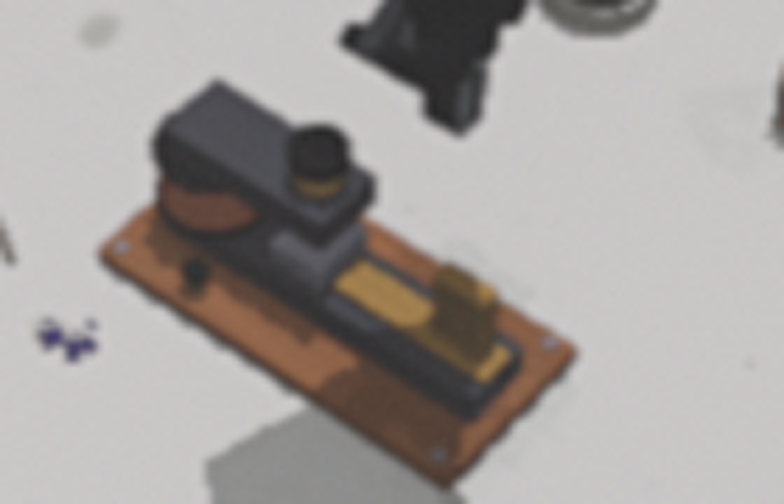

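View pics/w12.png

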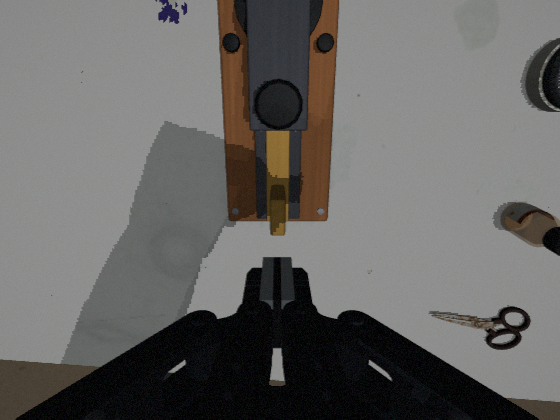

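```bash
sed -i 's/np.percentile(M\[k\]\[:,0\],\[0.5,99.5\])/np.percentile(M[k][:,0],[0.5,99.5]) if k.any() else 0/; s/, rect(M\[k\]))/)/' chk.py; python3 chk.py w12; python3 - <<'E'
from chk import *
p,d,M=M_of('w12')
k=(d>0)&(M[...,2]>.072)&(M[...,2]<.09)&(M[...,0]<-.05)&(M[...,0]>-.12)&(abs(M[...,1])<.012)
print(k.sum(),rect(M[k]),np.median(M[k][:,2]))
k=(d>0)&(abs(M[...,2]-.0877)<.003)&(abs(M[...,1])<.015)&(M[...,0]>-.03)&(M[...,0]<.06);print('upper leg front',np.percentile(M[k][:,0],.5),np.median(M[k][:,2]))
E
```

```text
w12 knob 0.11302289058924297 x front -0.014910491693811914 y -0.014042006821396877 0.014589648730510801
griptop 537 x front [-0.09900878 -0.07020102] z 0.08197443316100261
blade z 0.03713014670905335 y 0.00046520491366322845 dy/dx -0.00177776989243301 x max -0.024136898164295255
leg z 0.03212911432015225
593 [-85.    0.   11.8  30.   89.9] 0.08190828422432811
upper leg front -0.018023140327227724 0.08823755053908652
```

Knob top 113.0 mm (joint ≈ 0.011). The grip centre is 85 mm from the knob axis, so the line is level with the pole face. All agree, and the arm is clear.

```bash
python3 -c "
from station import manip
print(manip.hand_in())"
```

```text
the job is handed in; nothing more can be done
None
```

The gauge is set in the brown electromagnet's gap with the pole pressed down onto its blade, and I handed the job in at about 17 s of the 46 s allowed. The station gives no verdict, so the result rests on my own last checks below.

I picked the gauge up across its grip and carried it over. I slid the blade along the lower leg under the raised pole and released it. Then I pressed the knob straight down with shut fingers until it stopped at about 11 N, and backed the arm clear.

Last checks, from the wrist camera after backing off:

| Check | Measured | Wanted |
|---|---|---|
| Line from the pole's front face | within about 1 mm (from grip position; line is hidden) | within 5 mm |
| Off centre | under 0.5 mm | within 7 mm |
| Angle to straight | about 0.002 rad | below 0.15 rad |
| Blade top above the leg | 5.0 mm, so it lies flat | 5 mm blade |
| Knob top height | 113.0 mm, joint about 0.011 m | joint 0.010 to 0.0125 m |

- **Scene camera:** it disagreed slightly, putting the gauge about 2.5 to 3 mm farther back and to the left, and the knob top 0.6 mm higher. At that range its pixels are coarse, so I trusted the wrist camera. The scene camera's values also stay within tolerance, and it showed the gauge moving less than 1 mm during the press.
- **Bystanders:** the beaker, dropper bottle and timer were never approached, but I did not re-measure their positions at the end.

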